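# Re-aim the swivel puree mill

### The job

Turn the puree mill's wing knob counter-clockwise to loosen the clamp, swing the mill head round until its pointer's tip is over the middle of the large round mark on the dial, then turn the wing knob clockwise until it is fully tight again and let go. Do not shove or knock over the glass jar and the beaker that stand beside the mill.

Things in the scene. Friction and masses are not known exactly. Their poses are not given: they have to be found in the camera images.
- pivot (a point): Centre of the mill's fixed white stand, at counter height; the vertical swivel axis of head and knob passes through it. The stand's yaw varies; its x axis is the direction the head points in at joint mill_head = 0. The fixed white fan-shaped dial plate (12 mm thick, radius 190 mm, about +-65 degrees) lies around it under the head.
- mill_head (a joint): Angle of the swinging mill head about the vertical axis through pivot, rad, counter-clockwise from above positive, stops at -1.1 and 1.1. With the clamp loose it turns against about 0.25 N m of friction (2 to 3 N pushed at the housing) and stays where it is left; with the clamp tight it is locked by friction and slips only above about 15 N at the housing. It starts pointing between the two marks.
- housing (a point): Centre of the mill head's upright grey round motor housing, 105 mm from the swivel axis: 76 mm in diameter, from 36 to 120 mm above the counter (this point at 80 mm), so too wide to grip, but easily pushed sideways. A 40 mm wide arm (36 to 68 mm high) joins it to the hub (116 mm in diameter, up to 75 mm high) on the axis.
- pointer_tip (a point): Tip of the flat dark steel pointer under the housing, 165 mm from the swivel axis and 27 mm above the counter, on the head's centre line; it turns with the head and passes 9 mm above the marks.
- mark_large_top (a point): Centre of the top of the large round mark, a fixed flat dark disc of 30 mm diameter, 4 mm high, on the dial 165 mm from the swivel axis, 16 mm above the counter. The target. It lies on either side of where the pointer starts.
- mark_small_top (a point): The same for the small round mark, 12 mm in diameter, on the other side: not the target.
- clamp (a joint): Angle of the wing knob, rad, 0 = fully tight (a stop), growing counter-clockwise from above to 1.3 = fully loose (a stop). It begins to grip the head below about 0.45. Turning takes 0.2 to 0.4 N m; it stays where it is left.
- wing (a point): Centre of the black wing knob's bar on top of the swivel axis, 135 mm above the counter: 84 mm long (this point's x axis), 16 mm thick (its y axis), 30 mm high (120 to 150 mm above the counter). It can be gripped across its thickness from above or pushed round by its ends. It does not turn with the head. Below it a steel pressure collar, 112 mm in diameter, reaches up to about 89 mm, with a 52 mm boss up to 101 mm.
- jar_mid (a point): Middle of the loose glass jar, upright, 68 mm in diameter, 95 mm high; a bystander on the mill's left (+y) side, about 0.25 m from the pivot.
- beaker_mid (a point): Middle of the loose white plastic beaker, upright, 68 mm in diameter at the rim, 85 mm high; a bystander on the mill's right (-y) side, about 0.22 m from the pivot.

How it is judged:
On the way, in this order (a step that is already met when the one before it is completed fails the run):
1. the wing knob is loosened (turned counter-clockwise past 0.5 rad) (value of joint clamp above 0.5 rad), for 0.1 s.
2. the head rests with the pointer's tip within 8 mm of the large mark's centre while the clamp is loose (above 0.45 rad) (horizontal distance between pointer_tip and mark_large_top below 0.008 m and value of joint clamp above 0.45 rad and velocity of joint mill_head between -0.05 and 0.05 rad/s), for 0.2 s.
At the end, for the whole second after the job is handed in: The pointer's tip is within 8 mm (horizontally) of the centre of the large round mark, the wing knob is back within 0.2 rad of its tight stop, and the head is at rest (horizontal distance between pointer_tip and mark_large_top below 0.008 m and value of joint clamp below 0.2 rad and velocity of joint mill_head between -0.05 and 0.05 rad/s); the robot touches nothing.
It fails at once if the jar is shoved more than 30 mm or knocked over (distance of jar_mid from where it was at the start of the episode above 0.03 m or angle between jar_mid's own z axis and vertical above 0.5 rad).
It fails at once if the beaker is shoved more than 30 mm or knocked over (distance of beaker_mid from where it was at the start of the episode above 0.03 m or angle between beaker_mid's own z axis and vertical above 0.5 rad).
It also fails if it takes over 64 s, if anything falls off the work surface, if the arm or the gripper's body presses on something with over 40 N, if the wrist force passes 120 N, or if a joint passes its speed limit or range.

### The arm

A 6-joint arm with a two-finger parallel gripper is mounted at the origin on the work surface. World frame = base frame: x ahead of the robot, y to its left, z up, the work surface at z = 0. Lengths are in m, angles in rad, forces in N, time in s.
With the tool pointing down it reaches from about 0.3 to 0.775 m from the base axis. Payload 14.6 kg.
Tool frame: the origin (TCP) lies between the finger pads; the fingertips stand 22 mm ahead of it and the grasp point (between the pads) lies 3 mm ahead of it (ctrl.tip_reach is the distance from the TCP to the fingertips, in m); z points along the fingers, y is the direction in which the jaws open and shut (so a half turn about z gives the same grasp; the last joint's range is limited). The gripper opens to 94 mm and grips with 3 to 60 N. Pads are 16 mm wide; open, the fingers measure 119 mm over their backs; the gripper's body (75 mm by 177 mm) begins 78 mm behind the grasp point.
Start: joints at [1.218, 0.3, 1.521, -0, 1.321, -0.067], TCP at [0.155, 0.528, 0.227] pointing down, gripper open.
Joint ranges: [-3.03, 3.03], [-0.79, 2.21], [0.23, 2.52], [-1.04, 4.18], [0, 3.07], [-2.55, 2.55]. Speed limits (rad/s): [2.22, 2.22, 2.57, 3.14, 3.14, 3.14].

### API

Orientations are given as [roll, pitch, yaw] about the fixed x, y, z axes, in that order (R = Rz(yaw) Ry(pitch) Rx(roll)).
In Python, from station import ctrl gives the robot as it stands. The module is installed in compiled form; this text tells all that it offers.
- The arm moves only by the shell command python3 -m creep 'ROWS' [OPENING] [FORCE]. ROWS is a JSON object of lists of equal length, an entry for each row: "xyz": the shift along the tool's x, y, z in mm, a list of three; "spin": the turn about the tool's z in rad. In form: {"xyz": [[tx, ty, tz], ...], "spin": [spin, ...]}. A call has 1 to 5 rows; each row shifts and turns the commanded pose from where the row before left it, along the tool's axes as they then stand; what a row does not reach is not made up. A row lasts 1/8 s, in which the tool goes at most 62.5 mm and 10.7 degrees, less where a joint would pass 70% of its speed; a pose out of reach is approached as far as the arm can. A call with a gripper value outside its range is refused whole. OPENING is the finger opening in mm, from 0 to 94, set as the call begins (- or left out, the last holds). The fingers move at their own pace and stop on an object; FORCE is the grip in N (left out, the last holds). Time passes only in rows, so rows that do not move let the fingers close. It gives the time, the measured TCP pose, the force and the opening at its end, in the units of the state.
- ctrl.get_obs(): the state, without advancing time (a new reading comes with each control period).
- ctrl.camera(name): name is "side" or "top"; returns the picture (480x640x3 uint8, red, green, blue); there is no depth.
- ctrl.camera_model(name): a dict with "fx", "fy", "cx", "cy" (pixels), "R" (3x3) and "t" (3): a world point X has camera coordinates R X + t. Camera axes: x right, y down, z forward; pixel columns grow to the right and rows downward; lengths in m; the calibration is good to about 2 mm. A picture is of the moment at which its call begins. camera_model takes no time and is no camera call.
- ctrl.hand_in(): hands the job in, once; it reports no verdict.
The state is a dict: "time_s": time; "qpos": joint angles; "joint_vel": joint speeds; "tau": joint torques, N m; "ee_pos": TCP position; "eef_rot": TCP orientation; "force": force on the tool from outside, world axes, zero at the start; "moment": the same for the moment, N m; "grip_width": finger opening in m.
Only numpy, scipy, OpenCV 4.12 (cv2) and the standard library are available. Lean on these libraries where they do the work, as an engineer would, in place of code of your own. Each camera call takes 0.05 s, during which the arm holds its last target.

## Working session

There is one attempt and no reset: what is moved stays moved. The work goes in short steps, Python scripts to look and compute and a shell command to move; the robot and the scene stay as the last step left them, time stands still between calls to the robot, and variables do not carry over. Pictures are saved under pics/ and viewed, and the job is handed in when it is done.

```bash
mkdir -p pics; python3 - <<'E'
from station import ctrl
import cv2
for n in("side","top"):
    im=ctrl.camera(n); cv2.imwrite(f"pics/{n}0.png",im[:,:,::-1]); m=ctrl.camera_model(n); print(n,m)
o=ctrl.get_obs();print(o,ctrl.tip_reach)
E
```

```text
side {'fx': 467.09794743155504, 'fy': 467.09794743155504, 'cx': 318.0164276464111, 'cy': 238.78775792394228, 'R': array([[ 0.87580401, -0.48261282, -0.00722465],
       [-0.35338927, -0.63096127, -0.6906547 ],
       [ 0.32876034,  0.60743127, -0.7231486 ]]), 't': array([-0.4532582 ,  0.29766571,  0.61620222])}
top {'fx': 497.0585556442098, 'fy': 497.0585556442098, 'cx': 319.0351032094005, 'cy': 239.5279814514292, 'R': array([[-0.01042226, -0.99993803,  0.00391271],
       [-0.98698344,  0.00965908, -0.16053157],
       [ 0.16048382, -0.00553489, -0.98702295]]), 't': array([0.0307932 , 0.55828201, 0.99261306])}
{'time_s': 0.1, 'qpos': array([ 1.21838585e+00,  3.00374467e-01,  1.52152006e+00, -2.79869174e-05,
        1.32069229e+00, -6.66395478e-02]), 'joint_vel': array([ 0.00129671, -0.00091748, -0.00103697, -0.00073038, -0.00032499,
        0.0008311 ]), 'tau': array([-8.34793736e-04, -5.32652271e+01, -3.53282154e+01,  7.08440691e-02,
        2.35198403e-02, -1.28805954e-05]), 'ee_pos': array([0.15500012, 0.52748581, 0.22696514]), 'eef_rot': array([-3.14059890e+00, -3.91522041e-05,  2.85582864e+00]), 'force': array([-0.2299345 , -0.13320192,  0.067083  ]), 'moment': array([-0.01015141,  0.03207472,  0.0084607 ]), 'grip_width': 0.09386106033715165} 0.022
```

View pics/side0.png

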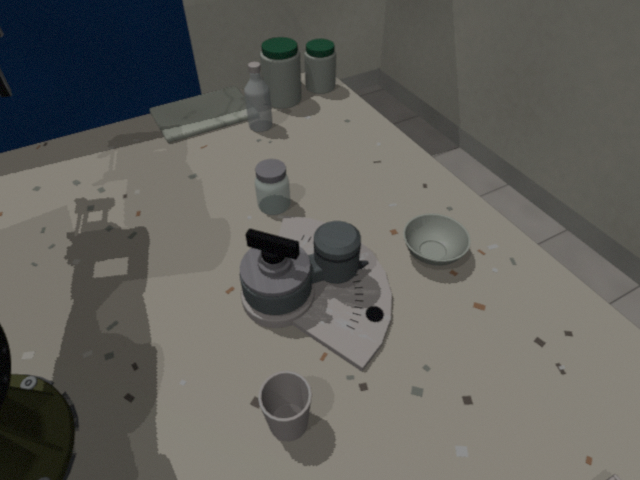

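View pics/top0.png

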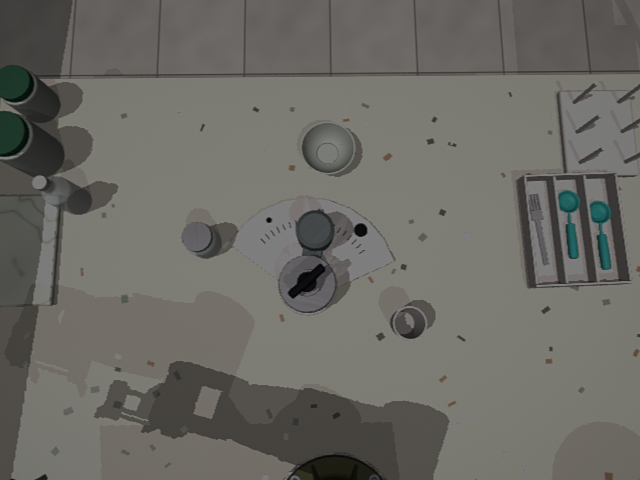

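The top view shows the wing knob at about (307,281), the large mark at (361,230), the small mark at (269,220), the housing at (315,230), the jar at (203,238) and the beaker at (408,322). In the side view the knob is at (272,244) and the large mark at (374,314). I'll measure these next.

```bash
cat > h.py <<'E'
import numpy as np, cv2
from station import ctrl
M={n:ctrl.camera_model(n) for n in("side","top")}
def ray(n,p):
    m=M[n]; d=m["R"].T@np.array([(p[0]-m["cx"])/m["fx"],(p[1]-m["cy"])/m["fy"],1]); return -m["R"].T@m["t"],d/np.linalg.norm(d)
def plane(n,p,z):
    o,d=ray(n,p); return o+d*(z-o[2])/d[2]
def tri(ps,pt):
    o1,d1=ray("side",ps);o2,d2=ray("top",pt)
    s=np.linalg.lstsq(np.c_[d1,-d2],o2-o1,rcond=None)[0]
    a=o1+d1*s[0];b=o2+d2*s[1]; return (a+b)/2,np.linalg.norm(a-b)
def proj(n,X):
    m=M[n];c=m["R"]@np.array(X)+m["t"];return np.array([m["fx"]*c[0]/c[2]+m["cx"],m["fy"]*c[1]/c[2]+m["cy"]])
def dark(im,box,thr):
    x0,y0,x1,y1=box; g=im[y0:y1,x0:x1].max(2); m=(g<thr).astype(np.uint8)
    k,l,st,c=cv2.connectedComponentsWithStats(m)
    out=[]
    for i in range(1,k):
        if st[i,4]>15:
            pts=np.argwhere(l==i)[:,::-1].astype(np.float32)+[x0,y0]
            out.append((int(st[i,4]),c[i]+[x0,y0],cv2.minAreaRect(pts.astype(np.float32))))
    return out
E
python3 - <<'E'
from h import *
t=cv2.imread("pics/top0.png")[:,:,::-1]; s=cv2.imread("pics/side0.png")[:,:,::-1]
for n,im,b in(("top",t,(225,190,400,320)),("side",s,(230,210,400,370))):
  for thr in(28,40):
    print(n,thr)
    for r in dark(im,b,thr): print(r)
a=cv2.resize(t[180:340,220:440],None,fx=3.6,fy=3.6,interpolation=cv2.INTER_CUBIC);cv2.imwrite("pics/tz.png",np.clip(a[:,:,::-1]*1.6,0,255))
a=cv2.resize(s[210:370,220:420],None,fx=3.7,fy=3.7,interpolation=cv2.INTER_CUBIC);cv2.imwrite("pics/sz.png",np.clip(a[:,:,::-1]*1.6,0,255))
E
```

```text
top 28
(114, array([360.27192982, 229.54385965]), ((360.5, 229.5), (11.0, 11.0), 90.0))
(35, array([322.57142857, 247.        ]), ((321.47882080078125, 247.32472229003906), (5.044741153717041, 20.615528106689453), 67.16634368896484))
(500, array([306.64, 281.02]), ((306.9124755859375, 281.1272888183594), (18.334932327270508, 43.056190490722656), 34.508522033691406))
top 40
(121, array([360.33884298, 229.66115702]), ((360.2500305175781, 229.7500457763672), (11.31370735168457, 12.020814895629883), 45.0))
(87, array([316.86206897, 246.79310345]), ((315.9375915527344, 245.52220153808594), (10.081932067871094, 31.241146087646484), 84.47245788574219))
(521, array([306.66986564, 281.03454894]), ((307.2500305175781, 281.2500305175781), (19.091880798339844, 43.84062194824219), 45.0))
side 28
(1076, array([272.49070632, 246.37825279]), ((271.0082702636719, 249.0406951904297), (54.70585250854492, 27.482912063598633), 15.068489074707031))
(19, array([352.47368421, 256.68421053]), ((351.88458251953125, 257.076904296875), (2.2188005447387695, 13.035452842712402), 56.3099365234375))
(17, array([359
[... 153 characters left out ...]
 , 313.57894737]), ((374.5, 313.5), (15.0, 13.0), 0.0))
side 40
(1120, array([272.41071429, 246.29732143]), ((270.6820373535156, 248.89517211914062), (55.41149139404297, 28.11427879333496), 15.068490028381348))
(348, array([346.41091954, 261.52011494]), ((340.2380065917969, 263.1168518066406), (30.548370361328125, 49.388465881347656), 87.33700561523438))
(176, array([305.86931818, 290.13636364]), ((305.26068115234375, 291.1841735839844), (8.478672981262207, 37.54238510131836), 27.64597511291504))
(185, array([374.15675676, 313.63783784]), ((374.0, 313.5), (13.0, 16.0), 90.0))[ WARN:0@0.674] global loadsave.cpp:1063 imwrite_ Unsupported depth image for selected encoder is fallbacked to CV_8U.
```

View pics/tz.png

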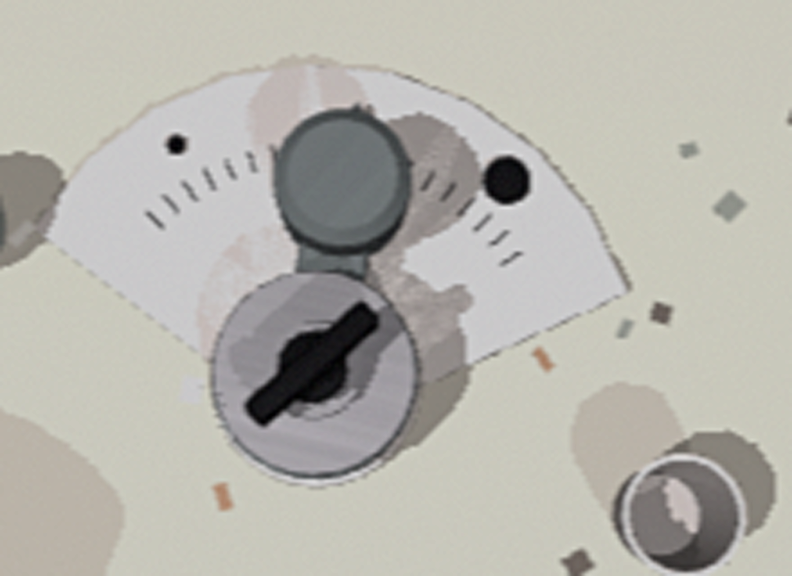

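View pics/sz.png

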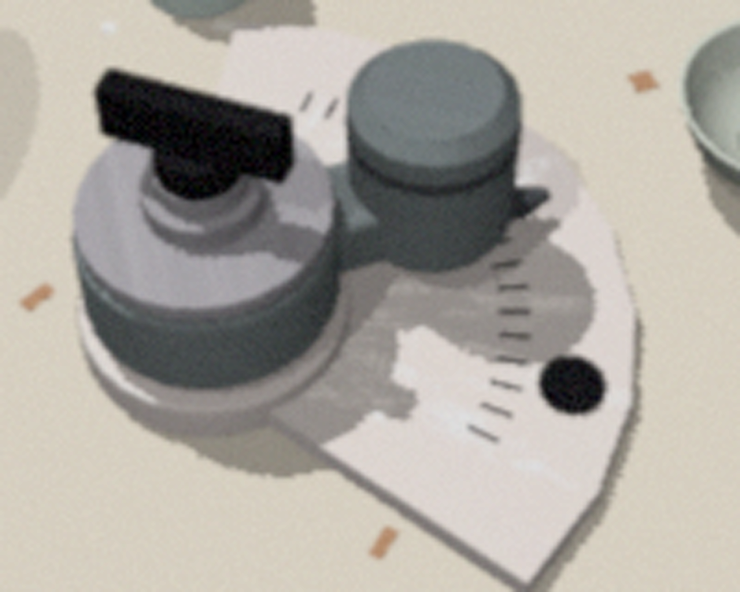

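```bash
python3 - <<'E'
from h import *
f=lambda a:np.round(a,4)
print("large",f(plane("top",(360.5,229.6),.016)),f(plane("side",(374.3,313.6),.016)),tri((374.3,313.6),(360.5,229.6)))
print("small",f(plane("top",(220+176/3.6,180+144/3.6),.016)))
print("collar ctr",f(plane("top",(220+314/3.6,180+372/3.6),.089)), "r", np.linalg.norm(plane("top",(220+211/3.6,180+372/3.6),.089)-plane("top",(220+417/3.6,180+372/3.6),.089))/2)
print("hous",f(plane("top",(220+343/3.6,180+180/3.6),.12)), f(plane("side",(220+435/3.7,210+98/3.7),.12)), tri((220+435/3.7,210+98/3.7),(220+343/3.6,180+180/3.6)))
# wing ends, top edge
a=plane("top",(220+369/3.6,180+313/3.6),.15);b=plane("top",(220+257/3.6,180+411/3.6),.15)
print("wing",f(a),f(b),f((a+b)/2),np.linalg.norm(a-b),np.arctan2(*(a-b)[1::-1]))
s1=(220+109/3.7,210+70/3.7); s2=(220+292/3.7,210+122/3.7)
for s in(s1,s2): print("side",f(plane("side",s,.15)))
print("tri",tri(s1,(220+247/3.6,180+404/3.6)),tri(s2,(220+380/3.6,180+317/3.6)))
print("jar top ctr",f(plane("top",(197,233),.095)),f(plane("side",(271,171),.095)))
print("beaker",f(plane("top",(220+683/3.6,180+515/3.6),.085)),f(plane("side",(285,395),.085)))
print("px tip", f(plane("top",(220+362/3.6,180+108/3.6),.027)),f(plane("side",(220+548/3.7,210+195/3.7),.027)))
E
```

```text
large [ 0.5841 -0.0646  0.016 ] [ 0.5855 -0.0659  0.016 ] (array([ 0.58512887, -0.06503781,  0.01490629]), np.float64(0.0018090839044053527))
small [0.6071 0.1328 0.016 ]
collar ctr [0.4642 0.0496 0.089 ] r 0.056347062153817504
hous [0.5652 0.0327 0.12  ] [0.5688 0.0276 0.12  ] (array([0.56840507, 0.03173325, 0.11566061]), np.float64(0.005141115745822763))
wing [0.4899 0.0198 0.15  ] [0.4401 0.0777 0.15  ] [0.465  0.0488 0.15  ] 0.07627521256817467 -0.860614071414506
side [0.4457 0.0815 0.15  ]
side [0.4975 0.0192 0.15  ]
tri (array([0.44488207, 0.08255494, 0.14915452]), np.float64(0.0022500217381514363)) (array([0.49049736, 0.01312814, 0.15819097]), np.float64(0.007597595999972475))
jar top ctr [0.566  0.2679 0.095 ] [0.559  0.2591 0.095 ]
beaker [ 0.385  -0.1501  0.085 ] [ 0.3873 -0.1511  0.085 ]
px tip [0.6256 0.0211 0.027 ] [0.6304 0.0228 0.027 ]
```

Pivot is about (0.465, 0.049), with the large mark 165 mm out at world angle about -0.76 rad, the head at about -0.17 rad and the wing yaw at about -0.86 rad. Radii and heights match the text. Next I'll move above the knob.

```bash
python3 -m creep '{"xyz":[[-43,-37,0],[-43,-37,0],[-43,-37,0],[-43,-37,0],[-43,-37,0]],"spin":[0,0,0,0,0]}' 60 20; python3 -m creep '{"xyz":[[-43,-37,0],[-43,-37,0],[-43,-37,0],[-43,-37,0],[-43,-37,0]],"spin":[0,0,0,0,0]}'; python3 -m creep '{"xyz":[[0,0,0],[0,0,0],[0,0,0],[0,0,0],[0,0,0]],"spin":[0.145,0.145,0.145,0.145,0]}'
```

```text
time_s: 0.72
ee_pos: [0.3097, 0.2879, 0.2274]
eef_rot: [-3.142, -0.0, 2.856]
force: [0.9, 0.4, 1.0]
grip_width: 0.0599
time_s: 1.35
ee_pos: [0.464, 0.0496, 0.2274]
eef_rot: [3.142, -0.0, 2.856]
force: [0.7, 0.8, 1.0]
grip_width: 0.0598
time_s: 1.98
ee_pos: [0.4632, 0.0515, 0.2272]
eef_rot: [-3.141, -0.0, 2.277]
force: [0.7, -1.0, -0.8]
grip_width: 0.0601
```

```bash
python3 -m creep '{"xyz":[[-3,0,20],[0,0,25],[0,0,25],[0,0,13],[0,0,0]],"spin":[0,0,0,0,0]}' 50; python3 - <<'E'
from h import *
for n in("side","top"):
    im=ctrl.camera(n); cv2.imwrite(f"pics/{n}1.png",cv2.resize(im[150:350,180:440],None,fx=3,fy=3)[:,:,::-1])
E
```

```text
time_s: 2.6
ee_pos: [0.465, 0.0492, 0.1441]
eef_rot: [-3.141, -0.001, 2.277]
force: [-0.1, 0.5, 0.8]
grip_width: 0.0499
```

View pics/side1.png

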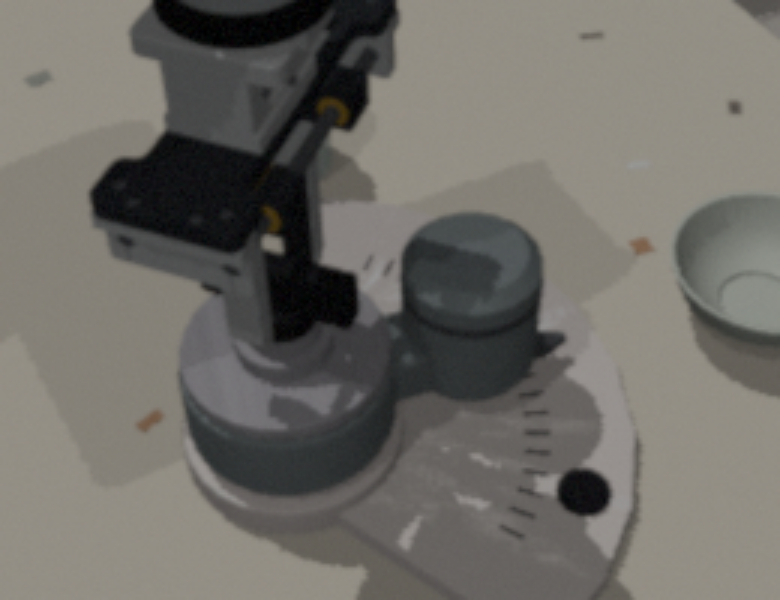

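The jaws straddle the black bar, one finger on each side, in the crop around (290,300). I'll close on it and check.

```bash
python3 -m creep '{"xyz":[[0,0,0],[0,0,0],[0,0,0],[0,0,0],[0,0,0]],"spin":[0,0,0,0,0]}' 10 30; python3 -m creep '{"xyz":[[0,0,0],[0,0,0],[0,0,0],[0,0,0],[0,0,0]],"spin":[-0.1,-0.1,0,0,0]}'
```

```text
time_s: 3.32
ee_pos: [0.4663, 0.0498, 0.1452]
eef_rot: [3.138, 0.001, 2.276]
force: [7.1, 5.7, -1.4]
grip_width: 0.0363
time_s: 3.95
ee_pos: [0.4664, 0.0499, 0.1452]
eef_rot: [3.138, 0.002, 2.476]
force: [6.8, 6.6, -1.1]
grip_width: 0.0362
```

The opening stopped at 36 mm rather than 16, so the tips have probably caught the round black stem under the bar. I'll open, undo the spin and regrip higher.

```bash
python3 -m creep '{"xyz":[[0,0,0],[0,0,0],[0,0,-5],[0,0,-4],[0,0,0]],"spin":[0,0,0,0.1,0.1]}' 50 30; python3 - <<'E'
from h import *
for n in("side","top"):
    im=ctrl.camera(n); cv2.imwrite(f"pics/{n}2.png",cv2.resize(im[180:310,220:350],None,fx=4.5,fy=4.5)[:,:,::-1])
E
```

```text
time_s: 4.58
ee_pos: [0.4654, 0.0491, 0.1541]
eef_rot: [3.141, 0.001, 2.272]
force: [0.4, 0.4, 0.3]
grip_width: 0.0497
```

View pics/side2.png

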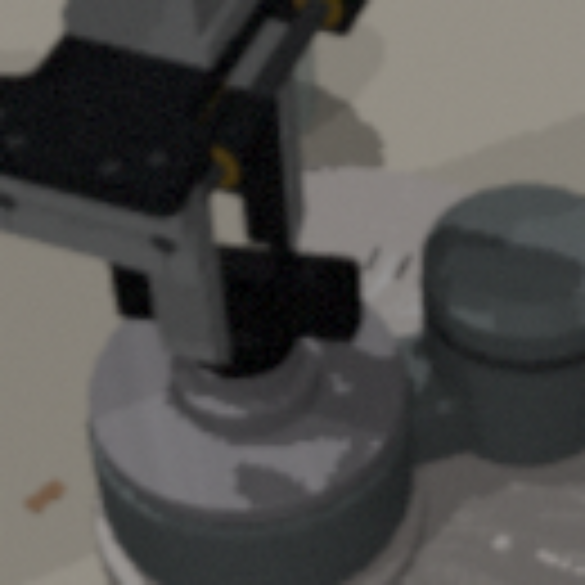

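View pics/top2.png

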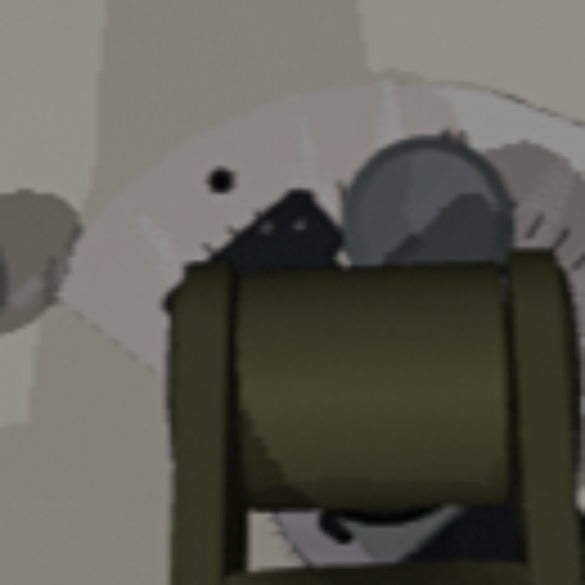

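The side view shows the bar between the fingers and the thick stem just below it. I'll close at this height.

```bash
python3 -m creep '{"xyz":[[0,0,0],[0,0,0],[0,0,0],[0,0,0],[0,0,0]],"spin":[0,0,0,0,0]}' 10 30; python3 -m creep '{"xyz":[[0,0,0],[0,0,0]],"spin":[0,0]}' 10 30
```

```text
time_s: 5.3
ee_pos: [0.4665, 0.0498, 0.1536]
eef_rot: [3.138, 0.001, 2.276]
force: [11.4, 6.8, -7.7]
grip_width: 0.0177
time_s: 5.55
ee_pos: [0.4664, 0.0499, 0.1535]
eef_rot: [3.138, 0.001, 2.277]
force: [11.5, 7.4, -6.6]
grip_width: 0.0175
```

```bash
python3 -m creep '{"xyz":[[0,1.5,0],[0,0,0],[0,0,0],[0,0,0],[0,0,0]],"spin":[0,-0.1,-0.1,-0.1,0]}' 10 40
```

```text
time_s: 6.18
ee_pos: [0.4667, 0.0501, 0.1534]
eef_rot: [3.141, 0.001, 2.575]
force: [5.5, -0.6, -4.1]
grip_width: 0.016
```

Width is now 16 mm, so the grip is flush on the bar. Continuing counter-clockwise.

```bash
python3 -m creep '{"xyz":[[0,0,0],[0,0,0],[0,0,0],[0,0,0],[0,0,0]],"spin":[-0.15,-0.15,-0.15,-0.15,0]}'; python3 -m creep '{"xyz":[[0,0,0],[0,0,0],[0,0,0],[0,0,0]],"spin":[-0.12,-0.12,0,0]}'; python3 -c "
from station import ctrl;o=ctrl.get_obs();print(o['moment'],o['qpos'])"
```

```text
time_s: 6.8
ee_pos: [0.4668, 0.0506, 0.1534]
eef_rot: [3.141, 0.001, -3.108]
force: [7.3, 3.7, -4.2]
grip_width: 0.0157
time_s: 7.3
ee_pos: [0.4668, 0.0507, 0.1534]
eef_rot: [3.141, 0.001, -2.87]
force: [6.2, 5.7, -5.1]
grip_width: 0.0158
[ 1.073936   -1.17682303  0.24865653] [ 2.96892143e-02  2.00885796e-01  1.82852543e+00  1.15691615e-03
  1.11094397e+00 -1.81365606e+00]
```

```bash
python3 -m creep '{"xyz":[[0,0,0],[0,0,0],[0,0,-20],[0,0,-40],[0,0,-30]],"spin":[0,0,0,0,0]}' 60;  python3 -m creep '{"xyz":[[-30,-15,0],[-30,-15,0],[-32,-14,0],[0,0,0],[0,0,0]],"spin":[0,0.15,0.15,0.14,0]}' 94; python3 - <<'E'
from h import *
im=ctrl.camera("side"); cv2.imwrite("pics/side3.png",cv2.resize(im[140:380,180:440],None,fx=2.5,fy=2.5)[:,:,::-1])
E
```

```text
time_s: 7.92
ee_pos: [0.4663, 0.0501, 0.245]
eef_rot: [-3.141, 0.0, -2.868]
force: [0.2, -0.1, 0.1]
grip_width: 0.0591
time_s: 8.55
ee_pos: [0.5657, 0.0274, 0.2431]
eef_rot: [-3.141, -0.001, 2.976]
force: [0.1, 0.5, -0.6]
grip_width: 0.094
```

View pics/side3.png

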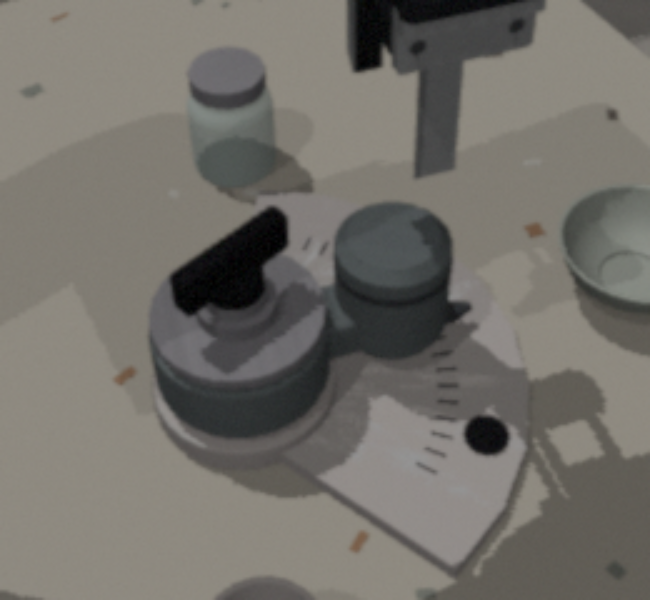

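The bar has turned roughly 65° and the head has stayed put. Now I'll lower the open jaws astride the housing.

```bash
python3 -m creep '{"xyz":[[0,4,25],[0,0,35],[0,0,25],[0,0,8],[0,0,0]],"spin":[0,0,0,0,0]}' 94; python3 - <<'E'
from h import *
for n in("side","top"):
    im=ctrl.camera(n); cv2.imwrite(f"pics/{n}4.png",cv2.resize(im[140:380,180:440],None,fx=2.5,fy=2.5)[:,:,::-1])
E
```

```text
time_s: 9.22
ee_pos: [0.5664, 0.0316, 0.1509]
eef_rot: [3.142, 0.0, 2.977]
force: [-0.1, 0.3, 0.6]
grip_width: 0.094
```

View pics/side4.png

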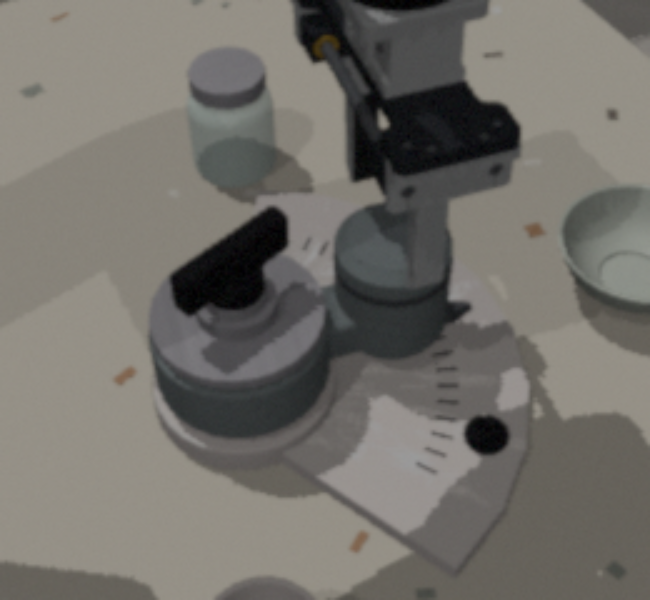

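View pics/top4.png

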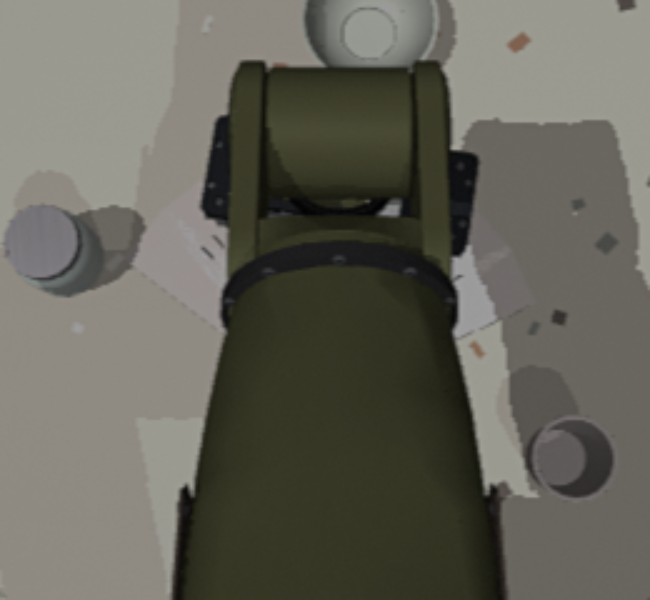

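The near fingertip at crop (430,280) is alongside the housing and just above its rim. I'll descend in small steps and watch the force.

```bash
python3 -m creep '{"xyz":[[0,0,6],[0,0,6],[0,0,0]],"spin":[0,0,0]}' 94;python3 -m creep '{"xyz":[[0,0,10],[0,0,10],[0,0,10],[0,0,0]],"spin":[0,0,0,0]}' 94
```

```text
time_s: 9.7
ee_pos: [0.5662, 0.0315, 0.1379]
eef_rot: [-3.141, -0.001, 2.976]
force: [-0.5, -0.1, 0.2]
grip_width: 0.0943
time_s: 10.2
ee_pos: [0.566, 0.0315, 0.1074]
eef_rot: [-3.141, -0.002, 2.976]
force: [-0.3, 0.2, 0.8]
grip_width: 0.0942
```

```bash
python3 -m creep '{"xyz":[[0,0,0],[0,0,0],[0,0,0],[0,0,0]],"spin":[0,0,0,0]}' 79 10; python3 -m creep '{"xyz":[[0.5,-9.9,0],[0.5,-9.9,0],[0.5,-9.9,0],[0,0,0]],"spin":[0.097,0.097,0.097,0]}'; python3 -m creep '{"xyz":[[0.5,-9.9,0],[0.5,-9.9,0],[0,0,0]],"spin":[0.097,0.097,0]}';  python3 - <<'E'
from h import *
im=ctrl.camera("side"); cv2.imwrite("pics/side5.png",cv2.resize(im[200:360,230:430],None,fx=3.7,fy=3.7)[:,:,::-1])
E
```

```text
time_s: 10.7
ee_pos: [0.5668, 0.0317, 0.1088]
eef_rot: [3.141, 0.001, 2.976]
force: [4.1, 2.9, 0.8]
grip_width: 0.0797
time_s: 11.2
ee_pos: [0.557, 0.0029, 0.1085]
eef_rot: [-3.141, -0.0, 2.685]
force: [-0.5, 0.3, -0.9]
grip_width: 0.079
time_s: 11.58
ee_pos: [0.5467, -0.0136, 0.1084]
eef_rot: [-3.141, -0.0, 2.493]
force: [-0.5, 0.5, 0.4]
grip_width: 0.0792
```

View pics/side5.png

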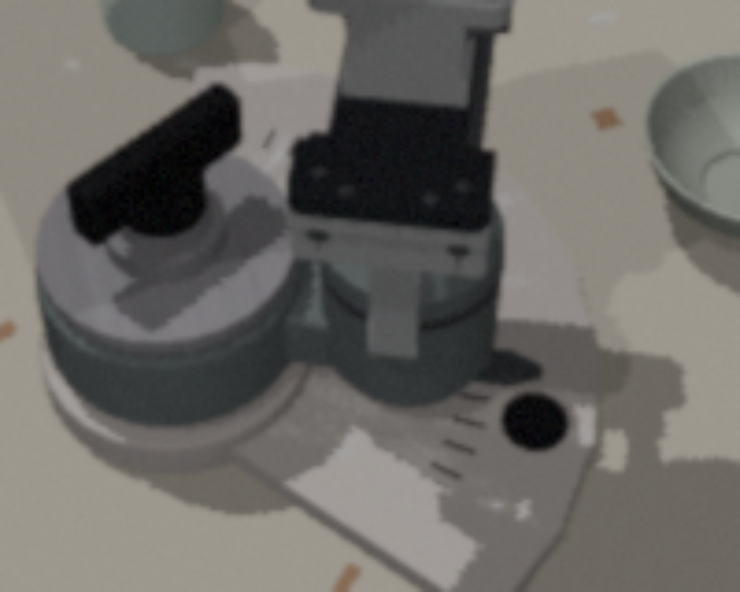

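The pointer tip shows at crop (541,372), close above the mark at crop (535,420). I'll convert to head angles.

```bash
python3 - <<'E'
from h import *
p=np.array([.466,.0503])
t=plane("side",(230+541/3.7,200+372/3.7),.027)[:2]; m=plane("side",(230+535/3.7,200+420/3.7),.016)[:2]
m0=plane("side",(374.3,313.6),.016)[:2]
for v in(t,m,m0): d=v-p; print(v,np.hypot(*d),np.arctan2(d[1],d[0]))
e=ctrl.get_obs()["ee_pos"][:2]-p; print(np.arctan2(e[1],e[0]))
E
```

```text
[ 0.59745621 -0.05197508] 0.1665560732648695 -0.6611917904588841
[ 0.58603974 -0.06597072] 0.16711798392778388 -0.7694500743563787
[ 0.58552967 -0.06587885] 0.16668793781109745 -0.771183162827311
-0.6672891348973997
```

```bash
python3 -m creep '{"xyz":[[0.3,-5.4,0],[0.3,-5.4,0],[0,0,0],[0,0,0]],"spin":[0.053,0.053,0,0]}';  python3 - <<'E'
from h import *
im=ctrl.camera("side"); cv2.imwrite("pics/side6.png",cv2.resize(im[240:340,310:430],None,fx=6,fy=6,interpolation=cv2.INTER_CUBIC)[:,:,::-1])
E
```

```text
time_s: 12.12
ee_pos: [0.5397, -0.0214, 0.1084]
eef_rot: [-3.141, -0.0, 2.387]
force: [0.2, 0.5, 0.5]
grip_width: 0.0789
```

View pics/side6.png

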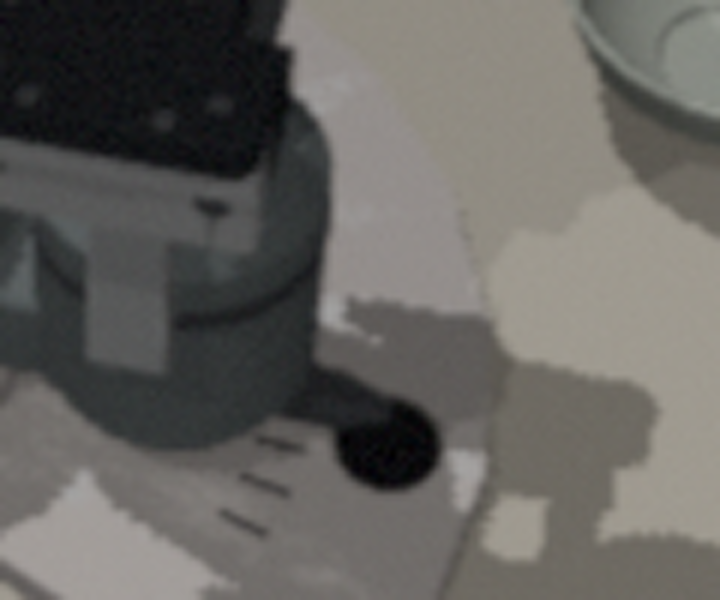

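```bash
python3 - <<'E'
from h import *
p=np.array([.466,.0503]); m=plane("side",(374.2,313.6),.016)
print("expected tip px in crop",(proj("side",[m[0],m[1],.027])-[310,240])*6)
for q in((397,405),(392,404),(402,408)):
    t=plane("side",(310+q[0]/6,240+q[1]/6),.027)[:2]; d=t-p; print(q,t,np.hypot(*d),np.arctan2(d[1],d[0]),t-m[:2])
im=ctrl.camera("side")[295:325,355:390].astype(float)
im=np.clip(im*4,0,255).astype(np.uint8)
cv2.imwrite("pics/side7.png",cv2.resize(im,None,fx=18,fy=18,interpolation=cv2.INTER_CUBIC)[:,:,::-1])
E
```

```text
expected tip px in crop [388.4820648  417.94526175]
(397, 405) [ 0.58971434 -0.06340885] 0.16803255613872592 -0.7432810491653071 [0.0043261  0.00239115]
(392, 404) [ 0.58872494 -0.06248437] 0.1666785072328654 -0.7432143964880212 [0.00333669 0.00331563]
(402, 408) [ 0.59034001 -0.06487437] 0.16948620307268722 -0.7471492026463719 [0.00495177 0.00092563]
```

View pics/side7.png

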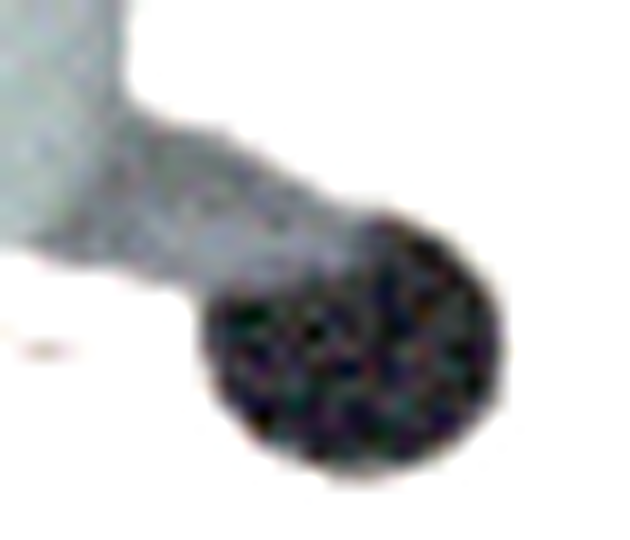

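```bash
python3 - <<'E'
from h import *
p=np.array([.466,.0503])
mc=(354+355-355+0,0)
m=plane("side",(355+352/18-.5,295+342/18-.5),.016); print("mark",m,(m[:2]-p),np.arctan2(*(m[:2]-p)[::-1]))
t=plane("side",(355+370/18-.5,295+226/18-.5),.027); print("tip",t,np.hypot(*(t[:2]-p)),np.arctan2(*(t[:2]-p)[::-1]), t-m)
E
```

```text
mark [ 0.58529186 -0.06552364  0.016     ] [ 0.11929186 -0.11582364] -0.7706481135530783
tip [ 0.58863657 -0.06181352  0.027     ] 0.16616007206673586 -0.7406015180550474 [0.00334472 0.00371012 0.011     ]
```

The tip is still about 5 mm (0.03 rad) short, so I'll nudge it 3 mm further.

```bash
python3 -m creep '{"xyz":[[0,-1.5,0],[0,-1.5,0],[0,0,0],[0,0,0]],"spin":[0.015,0.015,0,0]}';  python3 - <<'E'
from h import *
im=ctrl.camera("side")[295:325,355:390].astype(float)
im=np.clip(im*4,0,255).astype(np.uint8)
cv2.imwrite("pics/side8.png",cv2.resize(im,None,fx=18,fy=18,interpolation=cv2.INTER_CUBIC)[:,:,::-1])
E
```

```text
time_s: 12.72
ee_pos: [0.5375, -0.0238, 0.1084]
eef_rot: [-3.141, 0.0, 2.355]
force: [0.8, 0.8, 0.7]
grip_width: 0.0788
```

View pics/side8.png

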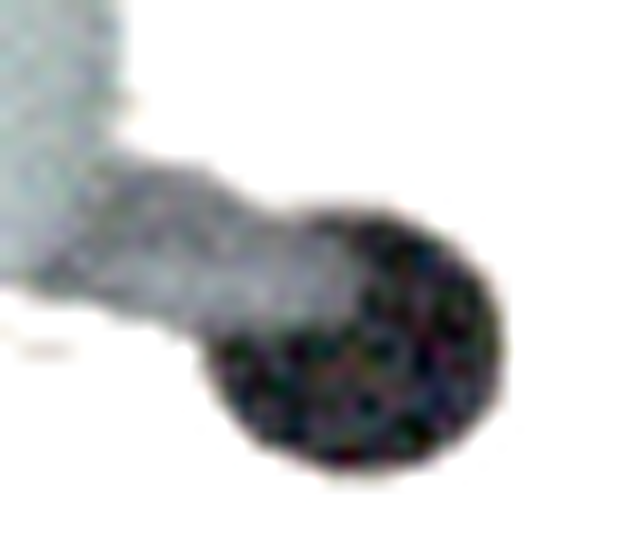

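The tip is now at about (362,275), against an expected (362,271) for dead centre. I'll open, lift off, move clear and check from the top.

```bash
python3 -m creep '{"xyz":[[0,0,0],[0,0,0],[0,0,0],[0,0,-15],[0,0,-30]],"spin":[0,0,0,0,0]}' 94 20; python3 -m creep '{"xyz":[[0,0,-35],[0,0,-35],[0,50,-5],[0,50,0],[0,50,0]],"spin":[0,0,0,0,0]}';python3 -m creep '{"xyz":[[0,50,0],[0,50,0],[30,50,0],[40,30,0],[0,0,0]],"spin":[0,0,0,0,0]}' 50; python3 - <<'E'
from h import *
for n in("side","top"):
    im=ctrl.camera(n); cv2.imwrite(f"pics/{n}9.png",im[:,:,::-1])
    x,y=(220,180) if n=="top" else (220,200)
    cv2.imwrite(f"pics/{n}9z.png",cv2.resize(np.clip(im[y:y+160,x:x+210].astype(float)*1.7,0,255).astype(np.uint8),None,fx=3.7,fy=3.7,interpolation=cv2.INTER_CUBIC)[:,:,::-1])
E
```

```text
time_s: 13.4
ee_pos: [0.5372, -0.0237, 0.1541]
eef_rot: [-3.141, -0.001, 2.355]
force: [-0.3, -0.2, 1.0]
grip_width: 0.0939
time_s: 14.02
ee_pos: [0.6447, 0.0834, 0.23]
eef_rot: [3.14, 0.001, 2.355]
force: [-0.1, -1.9, 0.5]
grip_width: 0.0937
time_s: 14.65
ee_pos: [0.7207, 0.2627, 0.2288]
eef_rot: [3.141, -0.0, 2.359]
force: [0.7, -0.6, 0.2]
grip_width: 0.0504
```

View pics/top9z.png

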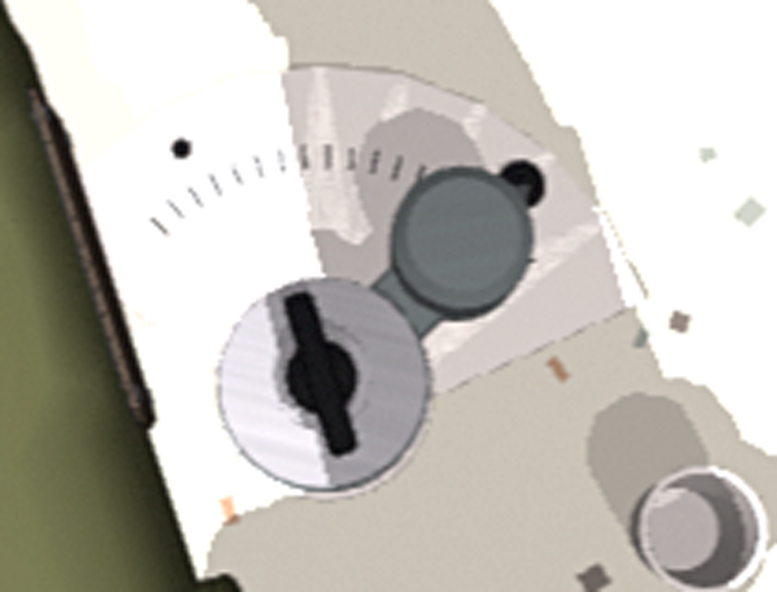

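View pics/side9z.png

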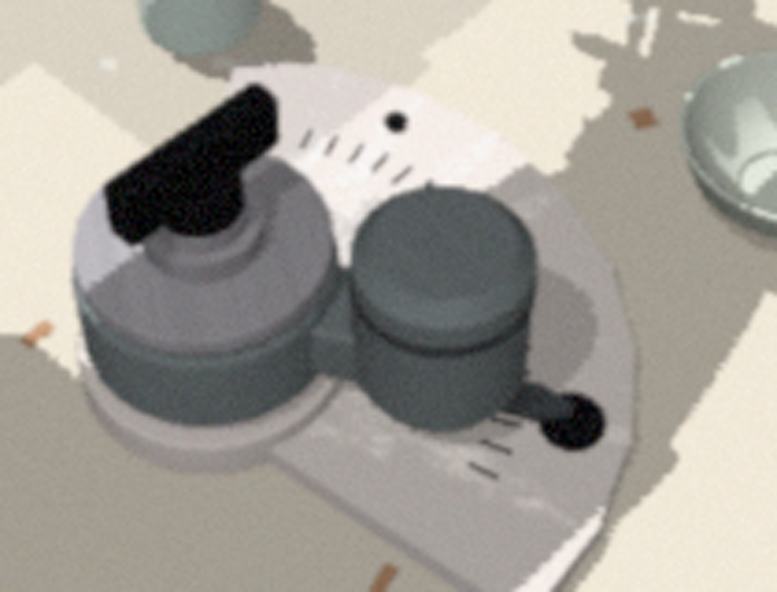

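```bash
python3 - <<'E'
from h import *
k=3.7
P=lambda q,z:plane("top",(220+q[0]/k-.36,180+q[1]/k-.36),z)
a=P((299,296),.15);b=P((344,450),.15);print("wing",np.arctan2(*(a-b)[1::-1]),(a+b)/2)
c=P((325,380),.089);h=P((465,236),.12);m=P((521,184),.016)
for pv in(c[:2],np.array([.466,.0503])):
    for v in(h,m): d=v[:2]-pv;print(pv,v,np.hypot(*d),np.arctan2(d[1],d[0]))
t=cv2.imread("pics/top9.png")[:,:,::-1]; print([r for r in dark(t,(225,190,400,320),20)])
for f,x,y in(("top",345,215),("side",350,290)):
    im=cv2.imread(f"pics/{f}9.png")[y:y+32,x:x+40].astype(float)
    cv2.imwrite(f"pics/{f}9c.png",cv2.resize(np.clip(im*4,0,255).astype(np.uint8),None,fx=16,fy=16,interpolation=cv2.INTER_CUBIC))
E
```

```text
wing 0.2776532968552545 [0.46533806 0.0497243  0.15      ]
[0.46618251 0.04905607] [ 0.53825194 -0.02514242  0.12      ] 0.10343800318971973 -0.7999530247080808
[0.46618251 0.04905607] [ 0.58458765 -0.06447787  0.016     ] 0.16404186887369585 -0.7643991789671956
[0.466  0.0503] [ 0.53825194 -0.02514242  0.12      ] 0.10446005272276324 -0.8069967040250106
[0.466  0.0503] [ 0.58458765 -0.06447787  0.016     ] 0.16503633216715233 -0.7690742275707442
[(160, array([246.4    , 250.65625]), ((246.863525390625, 252.24859619140625), (88.87942504882812, 3.877004623413086), 73.76764678955078)), (59, array([361.27118644, 227.83050847]), ((361.7500305175781, 228.25003051757812), (11.31370735168457, 6.363960266113281), 45.0)), (441, array([306.1723356 , 280.72562358]), ((306.43194580078125, 280.50311279296875), (43.364315032958984, 17.16409683227539), 87.39744567871094))]
```

View pics/top9c.png

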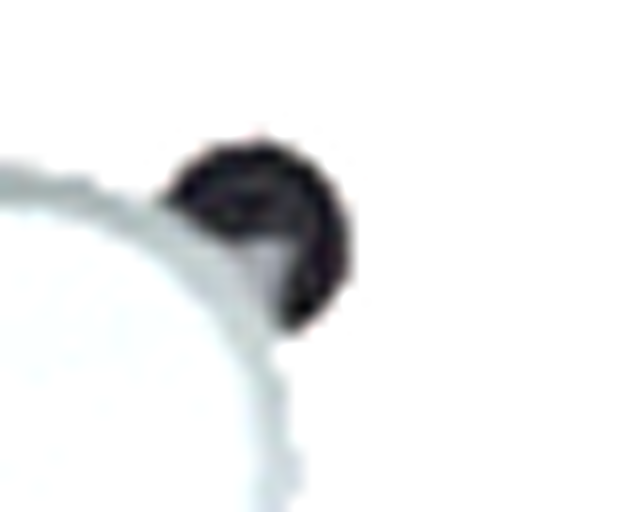

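View pics/side9c.png

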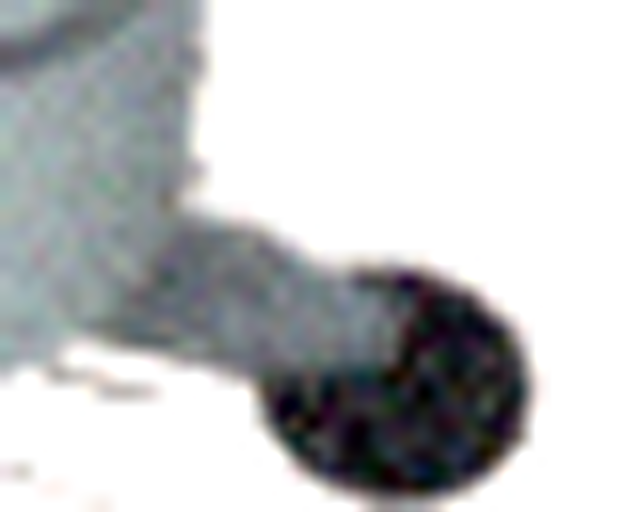

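```bash
python3 - <<'E'
from h import *
u=lambda q,x,y:(x+q[0]/16-.5,y+q[1]/16-.5)
for n,x,y,mk,tips in(("top",345,215,(257,232),[(285,240),(280,238)]),("side",350,290,(397,382),[(402,318),(395,325)])):
    m=plane(n,u(mk,x,y),.016)
    for t in tips:
        T=plane(n,u(t,x,y),.027); print(n,m[:2],T[:2],(T-m)[:2]*1000)
E
```

```text
top [ 0.58539507 -0.0647379 ] [ 0.58225584 -0.06744557] [-3.1392296  -2.70766673]
top [ 0.58539507 -0.0647379 ] [ 0.58253317 -0.06678567] [-2.86189846 -2.04776588]
side [ 0.58579032 -0.06552319] [ 0.58552179 -0.06524748] [-0.26853098  0.27570768]
side [ 0.58579032 -0.06552319] [ 0.58443872 -0.06561406] [-1.35160279 -0.09087284]
```

```bash
python3 - <<'E'
from h import *
u=lambda q,x,y:(x+q[0]/16-.5,y+q[1]/16-.5)
m=tri(u((397,382),350,290),u((257,232),345,215));print(m)
for s in((402,318),(395,325)):
  for t in((285,240),(280,238)):
    T=tri(u(s,350,290),u(t,345,215)); print(T,(T[0]-m[0])*1000)
E
```

```text
(array([ 0.58586764, -0.06495206,  0.01510817]), np.float64(0.0006590238034705816))
(array([ 0.58240058, -0.06744198,  0.03153849]), np.float64(0.0020800972262131606)) [-3.46705977 -2.48992336 16.43032397]
(array([ 0.58286686, -0.06688204,  0.03051783]), np.float64(0.002087693048523084)) [-3.00077941 -1.92998042 15.40966547]
(array([ 0.58219964, -0.06736789,  0.0305249 ]), np.float64(0.0012540909329623413)) [-3.66799423 -2.41583307 15.41673502]
(array([ 0.58266602, -0.06680732,  0.02950162]), np.float64(0.0012603250656259223)) [-3.20161863 -1.85525867 14.39344992]
```

Triangulation puts the tip about 4 mm past centre clockwise, while the side view alone says 0–1 mm. I'll nudge the housing about 2 mm counter-clockwise by closing the jaws centred slightly back.

```bash
python3 -m creep '{"xyz":[[-12,-55,0],[-12,-55,0],[-12,-55,0],[-12,-55,0],[-12,-55,0]],"spin":[0,0,0,0,0]}' 94; python3 -m creep '{"xyz":[[-12,-54,0],[0,0,0],[0,0,0]],"spin":[-0.03,0,0]}' 94;
```

```text
time_s: 15.38
ee_pos: [0.5679, 0.0193, 0.2294]
eef_rot: [3.141, 0.001, 2.353]
force: [0.6, -0.4, -0.0]
grip_width: 0.0933
time_s: 15.75
ee_pos: [0.5398, -0.025, 0.2292]
eef_rot: [3.141, 0.001, 2.383]
force: [0.1, 0.7, 0.1]
grip_width: 0.0942
```

```bash
python3 -m creep '{"xyz":[[3,2.6,25],[0,0,35],[0,0,18],[0,0,0],[0,0,0]],"spin":[0,0,0,0,0]}' 94; python3 -m creep '{"xyz":[[0,0,10],[0,0,12],[0,0,12],[0,0,10],[0,0,0]],"spin":[0,0,0,0,0]}' 94
```

```text
time_s: 16.38
ee_pos: [0.5399, -0.0201, 0.1513]
eef_rot: [3.141, 0.001, 2.385]
force: [-0.1, -0.0, 0.3]
grip_width: 0.0937
time_s: 17.0
ee_pos: [0.5389, -0.0204, 0.1055]
eef_rot: [-3.141, -0.001, 2.385]
force: [0.4, -1.2, 0.2]
grip_width: 0.094
```

```bash
python3 -m creep '{"xyz":[[0,0,0],[0,0,0],[0,0,0],[0,0,0],[0,0,0]],"spin":[0,0,0,0,0]}' 76 6; python3 -m creep '{"xyz":[[0,0,0],[0,0,0],[0,0,0],[0,0,-15],[0,0,-30]],"spin":[0,0,0,0,0]}' 94 20; python3 -m creep '{"xyz":[[0,0,-35],[0,0,-35],[0,50,-5],[0,50,0],[0,50,0]],"spin":[0,0,0,0,0]}';python3 -m creep '{"xyz":[[0,50,0],[0,50,0],[30,50,0],[40,30,0],[0,0,0]],"spin":[0,0,0,0,0]}' 50; python3 - <<'E'
from h import *
for n in("side","top"):
    im=ctrl.camera(n); cv2.imwrite(f"pics/{n}10.png",im[:,:,::-1])
for f,x,y in(("top",345,215),("side",350,290)):
    im=cv2.imread(f"pics/{f}10.png")[y:y+32,x:x+40].astype(float)
    cv2.imwrite(f"pics/{f}10c.png",cv2.resize(np.clip(im*4,0,255).astype(np.uint8),None,fx=16,fy=16,interpolation=cv2.INTER_CUBIC))
E
```

```text
time_s: 17.62
ee_pos: [0.5394, -0.0209, 0.1068]
eef_rot: [-3.141, 0.001, 2.385]
force: [-0.3, -5.3, 1.1]
grip_width: 0.0763
time_s: 18.25
ee_pos: [0.5389, -0.0204, 0.1521]
eef_rot: [-3.141, -0.001, 2.385]
force: [0.9, 0.2, -0.1]
grip_width: 0.0937
time_s: 18.88
ee_pos: [0.6432, 0.0898, 0.228]
eef_rot: [3.141, 0.001, 2.385]
force: [0.4, -0.2, -0.0]
grip_width: 0.0941
time_s: 19.5
ee_pos: [0.7138, 0.2714, 0.2268]
eef_rot: [3.141, -0.0, 2.389]
force: [-0.4, -0.8, 0.1]
grip_width: 0.0509
```

View pics/top10c.png

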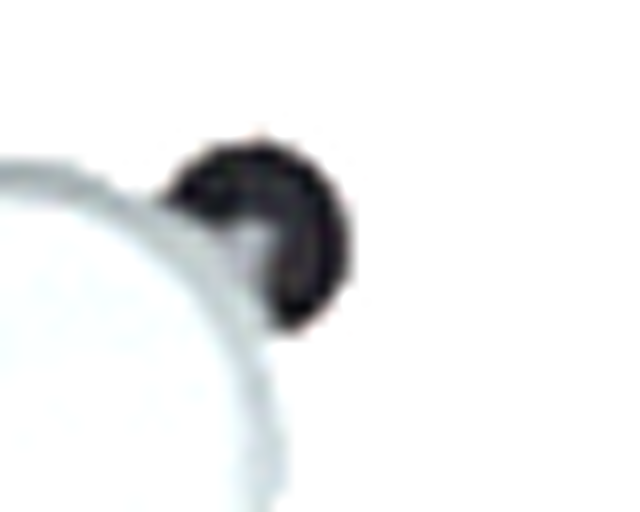

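View pics/side10c.png

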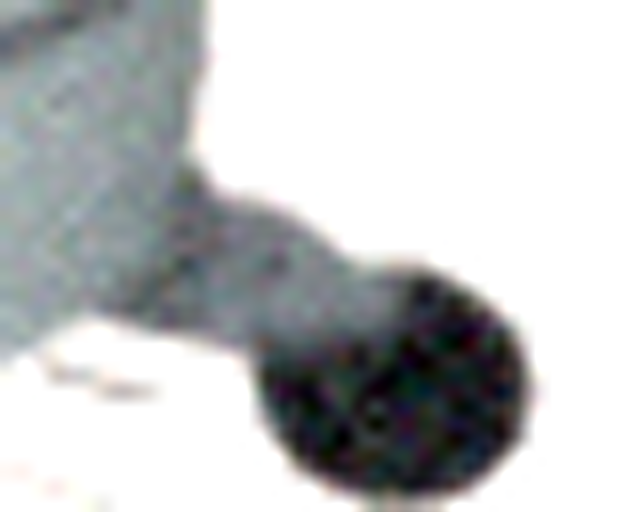

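Both views now bracket the centre: top about 1–2 mm past, side about 3 mm short. I'm going back to the knob to tighten it.

```bash
python3 -m creep '{"xyz":[[5,-55,0],[5,-55,0],[5,-55,0],[5,-55,0],[5,-55,0]],"spin":[0,0,0,0,0]}' 50 30; python3 -m creep '{"xyz":[[5,-55,0],[0,0,0],[0,0,0],[0,0,0],[0,0,0]],"spin":[0,-0.17,-0.17,-0.17,-0.17]}';python3 -m creep '{"xyz":[[0,0,0],[0,0,0],[0,0,0],[0,0,0]],"spin":[-0.17,-0.17,0,0]}'
```

```text
time_s: 20.23
ee_pos: [0.5107, 0.0857, 0.2275]
eef_rot: [3.141, 0.001, 2.383]
force: [0.7, -0.9, -0.2]
grip_width: 0.05
time_s: 20.85
ee_pos: [0.4708, 0.0503, 0.2275]
eef_rot: [-3.142, 0.001, 3.068]
force: [0.2, -0.2, -0.5]
grip_width: 0.0496
time_s: 21.35
ee_pos: [0.4709, 0.0511, 0.2271]
eef_rot: [-3.141, 0.001, -2.883]
force: [0.2, 0.1, -0.1]
grip_width: 0.0498
```

```bash
python3 -m creep '{"xyz":[[4,0.7,20],[0,0,25],[0,0,20],[0,0,8],[0,0,0]],"spin":[-0.013,0,0,0,0]}' 50; python3 -m creep '{"xyz":[[0,0,0],[0,0,0],[0,0,0],[0,0,0],[0,0,0]],"spin":[0,0,0,0,0]}' 10 40;python3 -m creep '{"xyz":[[0,0,0],[0,0,0]],"spin":[0,0]}'
```

```text
time_s: 21.98
ee_pos: [0.4669, 0.0512, 0.1538]
eef_rot: [3.142, -0.0, -2.867]
force: [-1.1, -0.4, 0.5]
grip_width: 0.0504
time_s: 22.6
ee_pos: [0.4671, 0.051, 0.1539]
eef_rot: [-3.141, 0.0, -2.865]
force: [1.7, -4.4, 1.3]
grip_width: 0.0155
time_s: 22.85
ee_pos: [0.4671, 0.051, 0.1539]
eef_rot: [-3.141, 0.0, -2.865]
force: [0.5, -5.0, 1.1]
grip_width: 0.0154
```

```bash
python3 -m creep '{"xyz":[[0,0,0],[0,0,0],[0,0,0],[0,0,0],[0,0,0]],"spin":[0.14,0.14,0.14,0.14,0.14]}'; python3 -m creep '{"xyz":[[0,0,0],[0,0,0],[0,0,0],[0,0,0]],"spin":[0.1,0.1,0.1,0]}';python3 -c "
from station import ctrl;o=ctrl.get_obs();print(o['moment'],o['eef_rot'])"; python3 -m creep '{"xyz":[[0,0,0],[0,0,0],[0,0,0]],"spin":[0.06,0.06,0]}'; python3 -c "
from station import ctrl;o=ctrl.get_obs();print(o['moment'],o['eef_rot'])"
```

```text
time_s: 23.48
ee_pos: [0.467, 0.0504, 0.1539]
eef_rot: [-3.14, 0.001, 2.713]
force: [-0.2, -12.3, 2.8]
grip_width: 0.0155
time_s: 23.98
ee_pos: [0.4669, 0.0501, 0.1539]
eef_rot: [-3.14, 0.001, 2.416]
force: [-2.2, -13.7, 5.2]
grip_width: 0.0158
[-2.57601487  0.29717977 -0.08217331] [-3.13976527e+00  1.40470999e-03  2.41589500e+00]
time_s: 24.35
ee_pos: [0.4668, 0.05, 0.1539]
eef_rot: [-3.14, 0.002, 2.297]
force: [-2.8, -14.8, 4.5]
grip_width: 0.0153
[-2.61600631  0.45792039  0.06733233] [-3.13962936e+00  1.57592049e-03  2.29669847e+00]
```

```bash
q(){ python3 -c "
from station import ctrl;o=ctrl.get_obs();print(o['moment'],o['eef_rot'],o['grip_width'])"; }; python3 -m creep '{"xyz":[[0,0,0],[0,0,0]],"spin":[0.05,0]}'; q; python3 -m creep '{"xyz":[[0,0,0],[0,0,0]],"spin":[0.05,0]}'; q;  python3 - <<'E'
from h import *
im=ctrl.camera("side"); cv2.imwrite("pics/side11.png",cv2.resize(im[200:360,230:430],None,fx=3.7,fy=3.7)[:,:,::-1])
E
```

```text
time_s: 24.6
ee_pos: [0.4668, 0.05, 0.1539]
eef_rot: [-3.14, 0.002, 2.247]
force: [-2.8, -15.1, 4.5]
grip_width: 0.0155
[-2.68386601  0.47262248  0.13918773] [-3.13960034e+00  1.71006126e-03  2.24700358e+00] 0.01546657758971046
time_s: 24.85
ee_pos: [0.4668, 0.05, 0.1539]
eef_rot: [-3.14, 0.002, 2.198]
force: [-2.7, -14.1, 4.4]
grip_width: 0.0157
[-2.76229139  0.46563687  0.58372616] [-3.13953984e+00  1.89023474e-03  2.19755682e+00] 0.01571493240042337
```

View pics/side11.png

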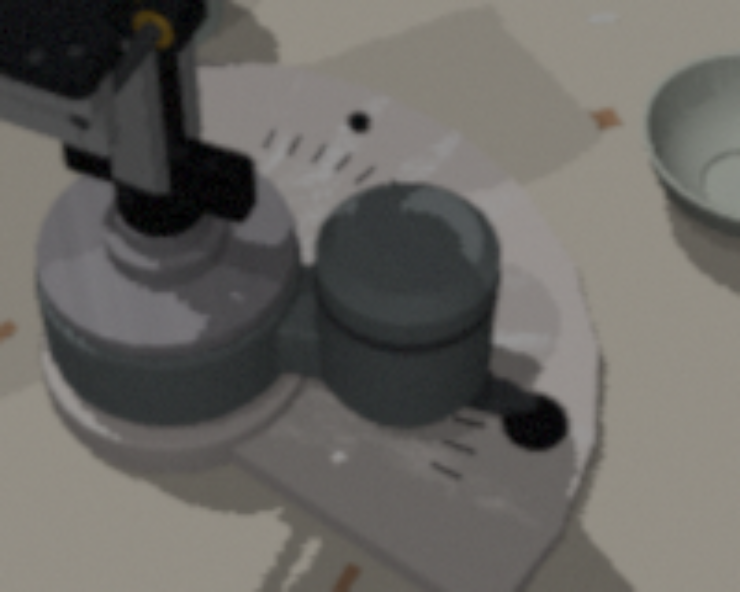

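The moment jumped by 0.45 N m, so the knob has met its stop. One more small nudge to confirm, then release and look.

```bash
python3 -m creep '{"xyz":[[0,0,0],[0,0,0]],"spin":[0.03,0]}';python3 -c "
from station import ctrl;o=ctrl.get_obs();print(o['moment'],o['eef_rot'],o['grip_width'])"; python3 -m creep '{"xyz":[[0,0,0],[0,0,0],[0,0,0],[0,0,-20],[0,0,-40]],"spin":[-0.05,0,0,0,0]}' 50; python3 -m creep '{"xyz":[[0,0,-30],[-20,45,0],[-20,50,0],[0,50,0],[0,50,0]],"spin":[0,0,0,0,0]}';python3 -m creep '{"xyz":[[0,50,0],[0,50,0],[0,50,0],[0,30,0],[0,0,0]],"spin":[0,0,0,0,0]}'; python3 - <<'E'
from h import *
for n in("side","top"):
    im=ctrl.camera(n); cv2.imwrite(f"pics/{n}12.png",im[:,:,::-1])
for f,x,y in(("top",345,215),("side",350,290)):
    im=cv2.imread(f"pics/{f}12.png")[y:y+32,x:x+40].astype(float)
    cv2.imwrite(f"pics/{f}12c.png",cv2.resize(np.clip(im*4,0,255).astype(np.uint8),None,fx=16,fy=16,interpolation=cv2.INTER_CUBIC))
E
```

```text
time_s: 25.15
ee_pos: [0.4668, 0.05, 0.1539]
eef_rot: [-3.14, 0.002, 2.168]
force: [-1.7, -14.1, 3.3]
grip_width: 0.0161
[-2.71318199  0.51311998  0.90248615] [-3.13958927e+00  2.11379593e-03  2.16828182e+00] 0.016105465106023224
time_s: 25.78
ee_pos: [0.4662, 0.0514, 0.2134]
eef_rot: [-3.139, -0.002, 2.217]
force: [-0.3, 0.3, 0.5]
grip_width: 0.0501
time_s: 26.4
ee_pos: [0.6478, 0.1379, 0.2434]
eef_rot: [-3.141, -0.0, 2.217]
force: [-0.0, 0.9, 0.7]
grip_width: 0.0499
time_s: 27.02
ee_pos: [0.7799, 0.2368, 0.2408]
eef_rot: [-3.139, -0.001, 2.218]
force: [-0.1, 0.9, -0.9]
grip_width: 0.0497
```

View pics/top12.png

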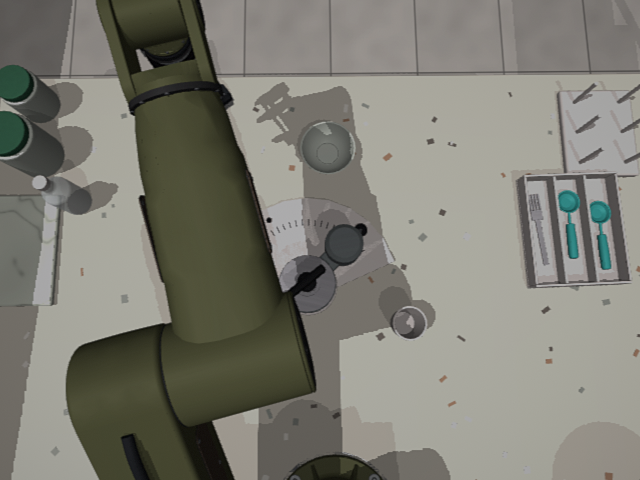

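View pics/top12c.png

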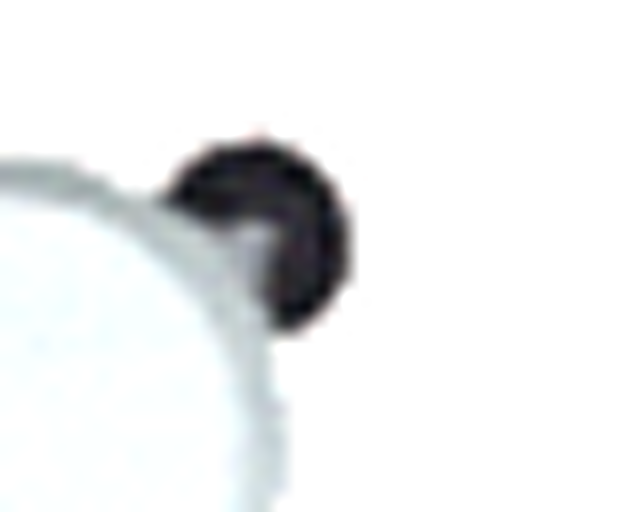

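View pics/side12c.png

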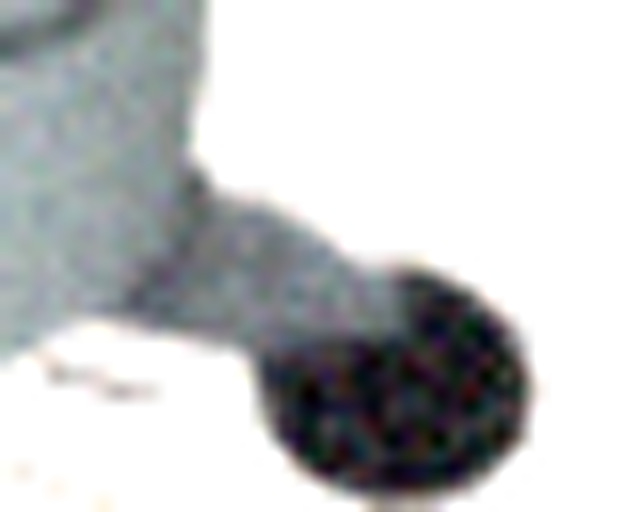

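The head has not moved, the bar's end is back at (323,266) as at the start, and the beaker is still at (408,322). One last numeric check, including the jar, then I'll hand in.

```bash
python3 - <<'E'
from h import *
u=lambda q,x,y:(x+q[0]/16-.5,y+q[1]/16-.5)
ms,mt=u((397,382),350,290),u((257,232),345,215); ts,tt=u((405,295),350,290),u((270,228),345,215)
print("top",(plane("top",tt,.027)-plane("top",mt,.016))*1e3,"side",(plane("side",ts,.027)-plane("side",ms,.016))*1e3,"tri",(tri(ts,tt)[0]-tri(ms,mt)[0])*1e3)
s0=cv2.imread("pics/side0.png");s1=cv2.imread("pics/side12.png")
cv2.imwrite("pics/cmp.png",cv2.resize(np.hstack([s0[150:450,220:400],s1[150:450,220:400]]),None,fx=1.9,fy=1.9))
E
```

```text
top [-1.49431915 -0.74740558 11.        ] side [ 1.54748482  2.46270158 11.        ] tri [-1.86902643 -0.51673561 16.80434637]
```

View pics/cmp.png

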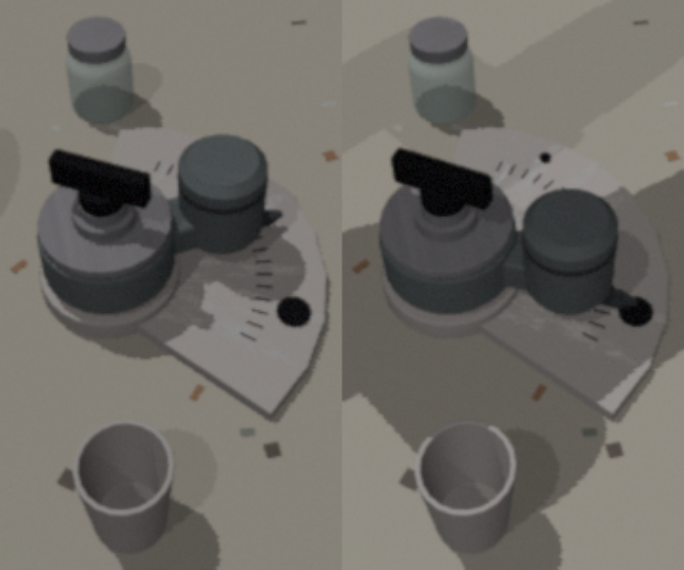

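The before/after side views match: knob orientation, jar and beaker are unchanged. The tip is within 3 mm of the centre in every estimate.

```bash
python3 -c "
from station import ctrl
print(ctrl.hand_in())"
```

```text
the job is handed in; nothing more can be done
None
```

The mill head now points at the large mark with the knob fully tight, and I handed the job in at about 27 s; no verdict was reported.

I turned the knob counter-clockwise about 1.14 rad and swung the head onto the mark with the open jaws astride the housing. I nudged it back about 2 mm after a top-view check. I then turned the knob clockwise until the moment rose from 0.14 to 0.9 N m at the stop, let go and backed away.

**Pointer tip:** it is within about 3 mm of the mark's centre. The estimates disagree slightly: about 1.7 mm off in the top view, 2.9 mm off in the opposite direction in the side view, and 1.9 mm by triangulation. Triangulation put the tip about 6 mm too high relative to the mark, so I trust it less.

**Knob, head and bystanders:** the bar looks the same as at the start, and the head did not move during tightening. The jar and beaker look unmoved.

**Failed grip:** my first grip on the knob caught the thick stem below the bar (36 mm opening instead of 16), so I regripped 9 mm higher. That attempt did no visible harm.

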